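# Set the clamp tension knob and lock the nozzle column

## Robot

A 6-joint arm with a two-finger parallel gripper is mounted at the origin on the work surface. World frame = base frame: x ahead of the robot, y to its left, z up, the work surface at z = 0. Lengths are in m, angles in rad, forces in N, time in s.
With the tool pointing down it reaches from about 0.3 to 0.75 m from the base axis. Payload 8.5 kg.
Tool frame: the origin (TCP) lies midway between the tips of the shut fingers; the grasp point (between the pads) lies 19 mm behind it; z points along the fingers, x is the direction in which the jaws open and shut, and the axes are right-handed (so a half turn about z gives the same grasp; the last joint's range is limited). The gripper opens to 88 mm and grips with 3 to 60 N. Pads are 18 mm wide; open, the fingers measure 123 mm over their backs; the gripper's body (75 mm by 187 mm) begins 45 mm behind the grasp point.
Start: joints at [1.08, 0.381, 1.297, -0, 1.464, -0.215], TCP at [0.15, 0.529, 0.239] pointing down, gripper open.
Joint ranges: [-3.11, 3.11], [-0.89, 2.33], [0.22, 2.48], [-1.42, 4.56], [0.17, 2.85], [-2.88, 2.88]. Speed limits (rad/s): [2.39, 2.39, 3.14, 3.14, 3.14, 3.14].

## Interface

Orientations are given as a rotation vector (axis times angle).
In Python, from plant import ctrl, eyes gives the robot as it stands.
- The arm moves only by the tool step_arm, never from a script. Its argument "plan" is one flat list of numbers, 4 for each row, row after row: the shift along the tool's x, y, z in cm, then the turn about the tool's z in rad. A call has 1 to 20 rows; each row is the pose to reach, as a shift and turn from the pose measured when the call began, along the tool's axes at that moment; what a row does not reach only later rows make up. A row lasts 1/12 s, in which the tool goes at most 41.7 mm and 7.16 degrees, less where a joint would pass 70% of its speed; a pose out of reach is approached as far as the arm can. A call with a gripper value outside its range is refused whole. "claw" is the closure in counts, from 0 (fully open) to 255 (shut), set as the call begins (left out, the last holds). The fingers move at their own pace and stop on an object; "force" is the grip in N (left out, the last holds). Time passes only in rows, so rows that repeat a pose let the fingers close. It gives the time, the measured TCP pose, the force and the opening at its end, in the units of the state.
- ctrl.read_state(): the state, without advancing time (a new reading comes with each control period).
- eyes.snapshot(name): name is "scene" or "top" or "wrist"; returns a dict with "pixels" (480x640x3 uint8, red, green, blue), "z_map" (480x640 float32, m along the optical axis (not along the pixel's ray), 0 where there is no reading), "intrinsics" (3x3 intrinsics, pixels), "k1" (the pictures are not rectified: a ray, as slopes to the right and down, at radius r is drawn at 1 + k1 r^2 times it, then the intrinsics apply), "R" (3x3) and "t" (3): a world point X has camera coordinates R X + t. Camera axes: x right, y down, z forward; pixel columns grow to the right and rows downward; lengths in m; the calibration is good to about 2 mm. A picture is of the moment at which its call begins.
- ctrl.hand_in(): hands the job in, once; it reports no verdict.
The state is a dict: "time_s": time; "joint_pos": joint angles; "joint_velocities": joint speeds; "joint_torque": joint torques, N m; "tool_pos": TCP position; "orientation": TCP orientation; "contact_force": force on the tool from outside, world axes, zero at the start; "moment": the same for the moment, N m; "opening": opening from 0.0 (shut) to 1.0 (fully open).
Only numpy, scipy, OpenCV 4.12 (cv2) and the standard library are available. Lean on these libraries where they do the work, as an engineer would, in place of code of your own. Each camera call takes 0.05 s, during which the arm holds its last target.

## Task

On the filling stand, turn only the small inner knob of the dial until its pointed nose points at the raised tab on the outer ring; the outer ring must stay where it is. Then push the cam lever on the right of the stand over, away from the robot, until it lies level on its stop, so that the nozzle column is clamped. Leave the bottles and other loose things alone.

Things in the scene. Friction and masses are not known exactly. Their poses are not given: they have to be found in the camera images.
- inner_knob (a joint): inner tension knob of the filling stand's clamp, rad, positive counter-clockwise seen from the front of the sloping face (about the dial's outward axis); 0 when its nose points straight up the slope. Limits -1.5 to 1.6. It stays where left; about 0.10 N m turns it. The two dial parts share one axis but turn independently.
- outer_ring (a joint): outer grey plastic ring of the dial, rad, same zero and sense as inner_knob. It turns very easily (0.04 N m), so anything that rubs on it drags it. When inner_knob equals outer_ring the nose points at the tab.
- cam_lever (a joint): cam lever, rad: 0 stands straight up, grows as it is pushed over away from the robot (towards the stand's +x), 1.571 lies level on its stop = fully clamped. It stays where left; about 0.22 N m moves it.
- stand: fixed filling stand; origin mid-underside on the table, x away from the robot, z up. Left (+y): white box, top sloping 30 deg down towards the robot, with the dial (axis meets the slope at 0, 0.10, 0.085 m). Right: block 80 mm high with the cam lever. Between, behind, at (0.085, 0): steel column 42 mm thick, 326 mm high, with a pipe going on to a nozzle at (0.175, 0), 195 mm up.
- knob_grip (a point): centre of the inner knob's black grip bar, on the dial axis; z out of the slope (30 deg from vertical, towards the robot), x towards its nose. Bar 86 mm long (43 each way), 26 thick along y, 38 high (19 each way). One end is pointed (nose, thin line on top), the other round. Below: the knob's own 60 mm disc, 5 thick, then the outer ring's flat face, 25 mm below this point along z.
- knob_nose (a point): the pointed end of the inner knob, 43 mm from the axis along the knob's x; axes as knob_grip.
- ring_tab (a point): centre of the one raised black tab on the outer ring, 66 mm from the dial axis; x points outward from the axis, z out of the slope. Tab 18 x 14 mm, 14 mm above the ring's face; ring: grey plastic disc 150 mm across, 18 mm thick.
- lever_pivot (a point): axis of the cam lever, 105 mm above the table; fixed to the stand, axes as the stand (the lever turns about y).
- lever_tip (a point): free end of the cam lever, 120 mm from the pivot, mid-width; z along the lever away from the pivot. Steel bar 24 mm wide, 12 thick; the last 45 mm is a black grip 28 wide, 16 thick. Steel cheeks beside the pivot reach 123 mm above the table; higher up, 75 mm or more is free beside the lever.
- bottle_a: bystander: clear plastic bottle 64 mm wide, 150 mm tall, loose, standing under the nozzle; origin at the centre of its underside
- bottle_b: bystander: clear plastic bottle 64 mm wide, 150 mm tall, loose, standing left or right of the stand or behind it; origin at the centre of its underside
- bottle_c: bystander: clear plastic bottle 64 mm wide, 150 mm tall, loose, standing left or right of the stand or behind it; origin at the centre of its underside
- bottle_d: bystander: clear plastic bottle 64 mm wide, 150 mm tall, loose, standing left or right of the stand or behind it; origin at the centre of its underside
- jar: bystander: white jar 72 mm wide, 80 mm tall, loose, right of the stand; origin at the centre of its underside
- gasket: bystander: black rubber ring 54 mm across, 10 mm high, lying on the stand's base plate between dial box and lever block; origin at the centre of its underside
- wrench: bystander: steel wrench 180 mm long lying on the table at the right; origin under its middle

How it is judged:
By the outcome, as a careful person would: the job done as asked, in the order asked, and still so for the second after the job is handed in, with the robot touching nothing.
It also fails if it takes over 51 s, if anything falls off the work surface, if the arm or the gripper's body presses on something with over 40 N, if the wrist force passes 120 N, or if a joint passes its speed limit or range.

## Working session

There is one attempt and no reset: what is moved stays moved. The work goes in short steps, Python scripts to look and compute and a tool call to move; the robot and the scene stay as the last step left them, time stands still between calls to the robot, and variables do not carry over. Pictures are saved under pics/ and viewed, and the job is handed in when it is done.

Besides the shell and the picture viewer there is one more tool, called after "Emit:" as name(argument=value, ...) on one line, values as JSON. step_arm: Moves the arm, as the interface text tells. Its arguments: {"type":"object","properties":{"plan":{"type":"array"},"claw":{"type":"number"},"force":{"type":"number"}},"required":["plan"]}

```bash
ls; mkdir -p pics; python3 - <<'E'
from plant import ctrl, eyes
import cv2
print(ctrl.read_state())
for n in ["scene","top","wrist"]:
    s=eyes.snapshot(n); cv2.imwrite(f"pics/{n}0.png",s["pixels"][:,:,::-1])
    print(n,s["intrinsics"],s["k1"],s["R"],s["t"],s["z_map"].min(),s["z_map"].max())
E
```

```text
pics
{'time_s': 0.0, 'joint_pos': array([ 1.07966838e+00,  3.81201491e-01,  1.29824203e+00,  1.07037584e-06,
        1.46354913e+00, -2.15272167e-01]), 'joint_velocities': array([ 0.00156317, -0.00124503,  0.00077696, -0.0004424 , -0.00039316,
       -0.00180737]), 'joint_torque': array([-8.78095216e-04, -4.37924838e+01, -2.24552768e+01,  7.12545658e-02,
        3.53113515e-02, -9.10477070e-05]), 'tool_pos': array([0.1496642 , 0.52897235, 0.23814112]), 'orientation': array([ 2.50530529e+00,  1.89456266e+00, -1.99722973e-03]), 'contact_force': array([ 0.42237993, -0.41142754, -0.4210841 ]), 'moment': array([0.02150625, 0.0057885 , 0.02944824]), 'opening': 1.0004162682420812}
scene [[474.23427883   0.         321.07067037]
 [  0.         474.23427883 236.88457706]
 [  0.           0.           1.        ]] -0.10449380495989635 [[ 0.25107384  0.96786052 -0.01441984]
 [ 0.75303201 -0.20466174 -0.625345  ]
 [-0.60819793  0.14614917 -0.78021516]] [-0.11391687 -0.37605167  1.6003885 ] 0.0 3.5157566
top [[580.25159136   0.         323.84838264]
 [  0.         580.25159136 236.78600614]
 [  0.           0.           1.        ]] 0.04153168907089275 [[ 0.02723854 -0.99959437  0.00831649]
 [-0.98662494 -0.02822085 -0.16054537]
 [ 0.16071494 -0.00383223 -0.98699343]] [-0.08314987  0.59674397  1.17309865] 0.0 2.1993785
wrist [[369.96990911   0.         325.55264293]
 [  0.         369.96990911 243.55777942]
 [  0.           0.           1.        ]] -0.02988787448225647 [[ 0.27209003  0.96227112 -0.0011423 ]
 [ 0.91458254 -0.25823626  0.31121185]
 [ 0.29917519 -0.08572236 -0.95033988]] [-0.55021014 -0.0417274   0.39220934] 0.0 1.0611556
```

View pics/scene0.png

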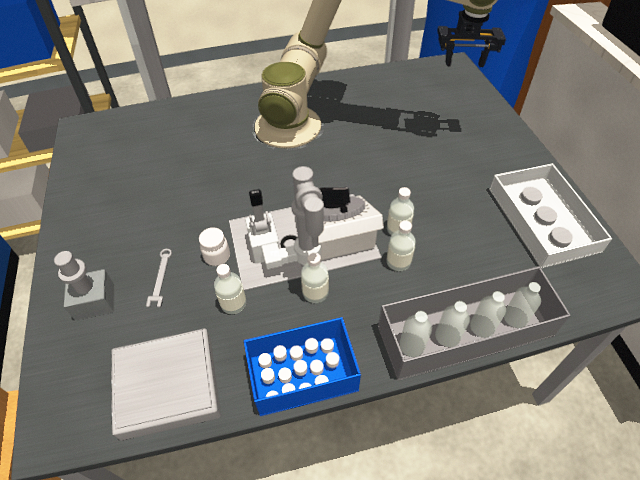

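View pics/top0.png

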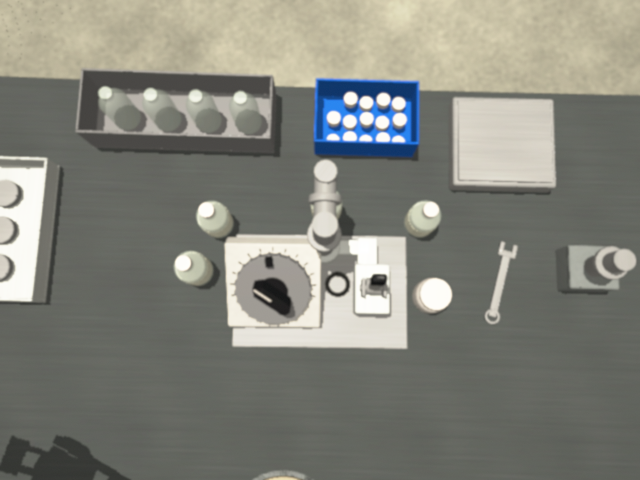

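View pics/wrist0.png

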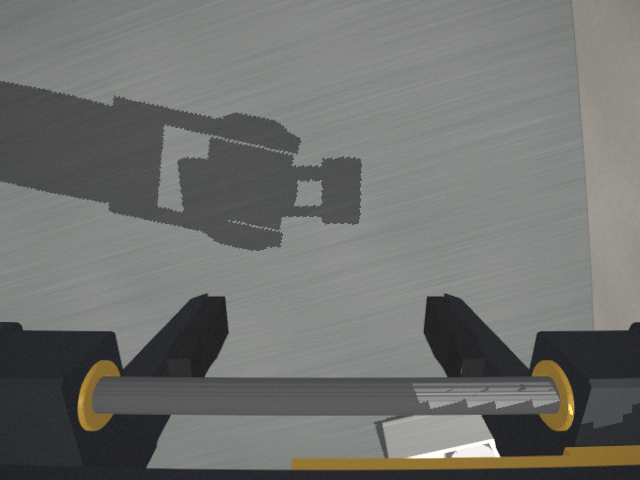

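The scene and top views show the stand with the dial at about (272,288) in the top view, the tab at (269,262), the knob bar running diagonally, and the lever upright at (378,282). I'll enlarge these.

```bash
python3 - <<'E'
import cv2
a=cv2.imread("pics/top0.png")
cv2.imwrite("pics/top0z.png",cv2.resize(a[225:355,220:420],None,fx=4,fy=4,interpolation=cv2.INTER_CUBIC))
a=cv2.imread("pics/scene0.png")
cv2.imwrite("pics/scene0z.png",cv2.resize(a[160:300,220:420],None,fx=4,fy=4,interpolation=cv2.INTER_CUBIC))
E
```

```text
(no output)
```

View pics/top0z.png

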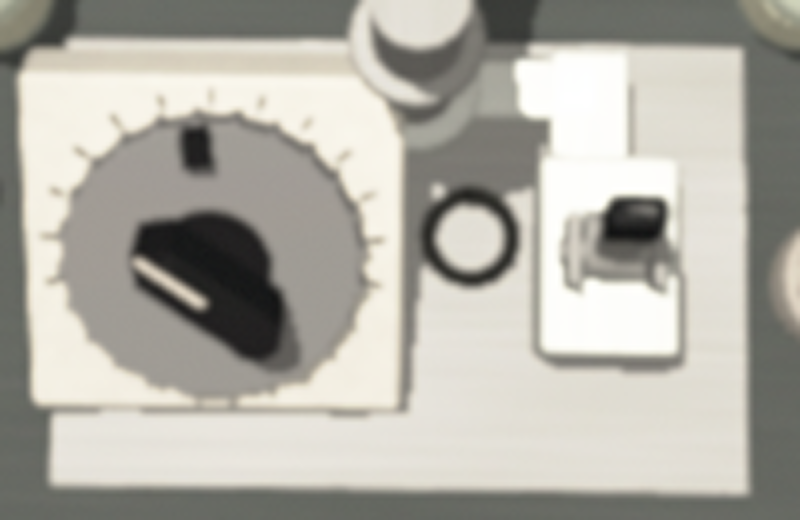

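View pics/scene0z.png

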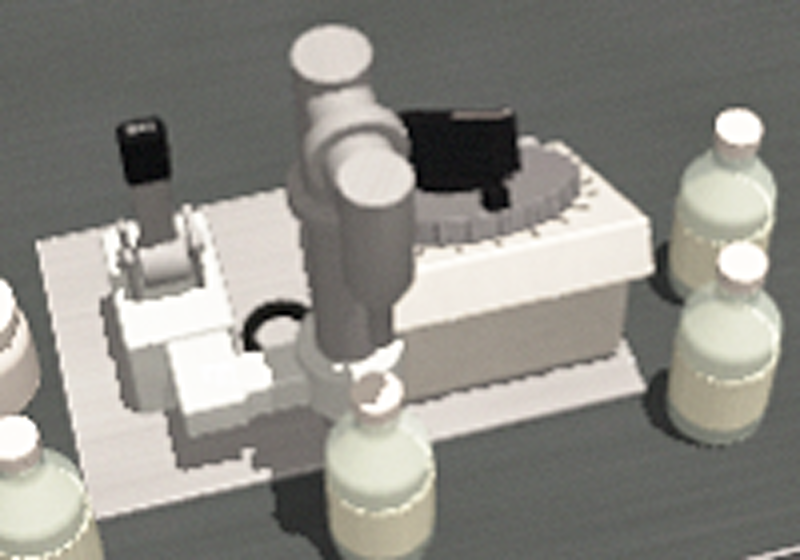

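```bash
cat > h.py <<'E'
import numpy as np, cv2
from plant import ctrl, eyes
def snap(n):
    s=eyes.snapshot(n); return s
def rays(s,uv):
    uv=np.asarray(uv,float).reshape(-1,1,2)
    p=cv2.undistortPoints(uv,s["intrinsics"],np.array([s["k1"],0,0,0.])).reshape(-1,2)
    return np.c_[p,np.ones(len(p))]
def pts(s,uv):
    uv=np.asarray(uv).reshape(-1,2); d=rays(s,uv)
    z=s["z_map"][uv[:,1].astype(int),uv[:,0].astype(int)]
    return (d*z[:,None]-s["t"])@s["R"]
def cloud(s):
    v,u=np.mgrid[0:480,0:640]
    return pts(s,np.c_[u.ravel(),v.ravel()]).reshape(480,640,3)
def onplane(s,uv,p0,n):
    d=rays(s,uv)@s["R"]; c=-s["R"].T@s["t"]
    k=((p0-c)@n)/(d@n); return c+d*k[:,None]
def proj(s,X):
    X=np.asarray(X,float).reshape(-1,3)
    return cv2.projectPoints(X,cv2.Rodrigues(s["R"])[0],s["t"].reshape(3,1),s["intrinsics"],np.array([s["k1"],0,0,0.]))[0].reshape(-1,2)
E
python3 - <<'E'
from h import *
s=snap("top"); C=cloud(s); P=s["pixels"].astype(int)
np.set_printoptions(precision=4,suppress=True)
print("table",C[300:340,100:160,2].mean())
# ring grey: enlarge. image crop zoom coordinates -> u=220+x/4, v=225+y/4
sub=np.zeros((480,640),bool); sub[232:330,222:322]=1
hsv=cv2.cvtColor(s["pixels"],cv2.COLOR_RGB2HSV)
for (x,y,l) in [(100,250,'ring'),(200,350,'ring'),(300,150,'ring'),(60,390,'box'),(380,90,'box'),(40,90,'box'),(195,150,'tab'),(170,285,'line'),(240,250,'bar'),(450,400,'plate'),(610,180,'block'),(640,215,'levertip')]:
    u,v=220+x//4,225+y//4; print(l,u,v,P[v,u],C[v,u])
# ring mask
g=sub&(P.sum(2)>330)&(P.sum(2)<530)&(C[:,:,2]>.05)
X=C[g]; c=X.mean(0); 
for i in range(4):
    U,S,V=np.linalg.svd(X-X.mean(0),full_matrices=False); n=V[2]*np.sign(V[2][2]); r=(X-X.mean(0))@n; X=X[abs(r)<.004]
print("ringplane n",n,"c",X.mean(0),len(X),"std",r.std(), "tilt",np.degrees(np.arccos(n[2])),"yaw",np.degrees(np.arctan2(-n[1],-n[0])))
m=(g*255).astype(np.uint8); cn,_=cv2.findContours(m,cv2.RETR_EXTERNAL,cv2.CHAIN_APPROX_NONE)
c=max(cn,key=cv2.contourArea); print(cv2.fitEllipse(c),cv2.contourArea(c),cv2.boundingRect(c))
w=P.copy().astype(np.uint8);w[g]=[255,0,0]
cv2.imwrite("pics/m1.png",cv2.resize(w[225:355,220:420,::-1],None,fx=4,fy=4,interpolation=cv2.INTER_NEAREST))
np.savez("top0.npz",**s)
E
```

```text
table 0.002029986504063362
ring 245 287 [161 156 149] [0.4848 0.0867 0.105 ]
ring 270 312 [160 156 149] [0.438  0.0377 0.0769]
ring 295 262 [125 122 116] [ 0.5347 -0.0111  0.1257]
box 235 322 [244 240 229] [0.4168 0.1117 0.042 ]
box 315 247 [214 210 197] [ 0.5506 -0.0505  0.2285]
box 230 247 [245 241 230] [0.5605 0.1169 0.1272]
tab 268 262 [33 33 32] [0.5308 0.0397 0.1466]
line 262 296 [205 195 178] [0.4658 0.0486 0.1428]
bar 280 287 [35 32 33] [0.4858 0.0168 0.1169]
plate 332 325 [230 226 218] [ 0.4163 -0.089   0.0096]
block 372 270 [254 254 251] [ 0.5286 -0.1664  0.0754]
levertip 380 278 [89 88 85] [ 0.4984 -0.1672  0.2286]
ringplane n [-0.9409 -0.0885  0.3269] c [0.4883 0.0237 0.1044] 172 std 0.002044855702495261 tilt 70.91771402943394 yaw 5.3734988847788
((273.22015380859375, 288.2225646972656), (69.41433715820312, 76.52040100097656), 101.51850891113281) 4160.0 (234, 253, 79, 72)
```

View pics/m1.png

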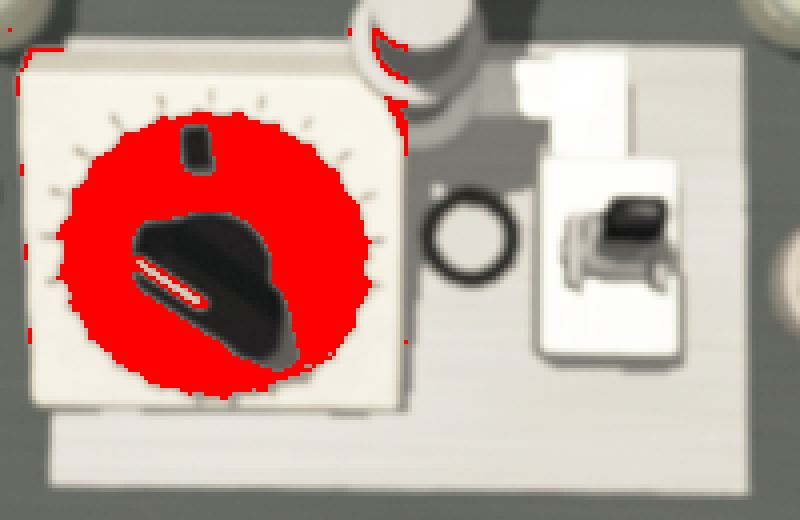

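```bash
cat > meas.py <<'E'
from h import *
from scipy.optimize import least_squares
np.set_printoptions(precision=4,suppress=True)
s=dict(np.load("top0.npz")); C=cloud(s); P=s["pixels"].astype(int)
# plate edges: bright plate vs dark table. subpixel edges: front edge scan columns, right edge scan rows
g=P.sum(2)/3.
def edge_cols(cols,v0,v1):
    o=[]
    for u in cols:
        col=g[v0:v1,u]; i=np.argmin(np.diff(col)); o.append((u,v0+i+0.5))
    return np.array(o,float)
fe=edge_cols(range(240,400,4),335,356)
re=np.array([(395+np.argmin(np.diff(g[v,395:415]))+.5,v) for v in range(250,340,4)],float)
pl=lambda uv:onplane(s,uv,np.array([0,0,.0085]),np.array([0,0,1.]))
F=pl(fe);R_=pl(re)
pf=np.polyfit(F[:,1],F[:,0],1); pr=np.polyfit(R_[:,0],R_[:,1],1)
print("front edge x=a*y+b",pf,"resid",np.std(F[:,0]-np.polyval(pf,F[:,1])),"yaw",np.degrees(-np.arctan(pf[0])))
print("right edge y=a*x+b",pr,"yaw",np.degrees(np.arctan(pr[0])),"std",np.std(R_[:,1]-np.polyval(pr,R_[:,0])))
yaw=(-np.arctan(pf[0])+np.arctan(pr[0]))/2
print("yaw",np.degrees(yaw))
ex=np.array([np.cos(yaw),np.sin(yaw),0]);ey=np.array([-np.sin(yaw),np.cos(yaw),0])
n=-ex*.5+np.array([0,0,np.sqrt(.75)]); up=ex*np.sqrt(.75)+np.array([0,0,.5])
m=((g>110)&(g<177)).astype(np.uint8)*255
m[:248]=0;m[:,:233]=0;m[:,315:]=0;m[330:]=0
m=cv2.morphologyEx(m,cv2.MORPH_OPEN,np.ones((3,3)))
cn,_=cv2.findContours(m,cv2.RETR_EXTERNAL,cv2.CHAIN_APPROX_NONE); c=max(cn,key=cv2.contourArea)[:,0,:].astype(float)
# iterate: plane through face center
p0=np.array([.49,.03,.1006])
X=onplane(s,c,p0,n); q=np.c_[(X-p0)@ey,(X-p0)@up]
def f(p): return np.hypot(q[:,0]-p[0],q[:,1]-p[1])-p[2]
r=least_squares(f,[0,0,.075],loss='soft_l1',f_scale=.001)
print("circle",r.x,np.std(r.fun))
ctr=p0+ey*r.x[0]+up*r.x[1]; print("ring centre",ctr,"implied slope pt z",(ctr-.018*n)[2])
np.savez("pose.npz",ctr=ctr,n=n,up=up,ey=ey,ex=ex)
E
python3 meas.py
```

```text
front edge x=a*y+b [-0.0152  0.3687] resid 0.0005826918446642415 yaw 0.871810602448649
right edge y=a*x+b [ 0.0145 -0.2535] yaw 0.8331622166385019 std 0.00063016092615925
yaw 0.8524864095435755
circle [ 0.0011 -0.0098  0.0761] 0.007078002807264169
ring centre [0.4815 0.031  0.0957] implied slope pt z 0.08012640453138015
```

```bash
python3 - <<'E'
exec(open("meas.py").read().split("# iterate")[0])
p0=np.array([.49,.03,.1006])
for it in range(6):
    X=onplane(s,c,p0,n); q=np.c_[(X-p0)@ey,(X-p0)@up]
    rr=np.hypot(*q.T); q=q[(rr>.06)&(rr<.09)]
    f=lambda p: np.hypot(q[:,0]-p[0],q[:,1]-p[1])-p[2]
    r=least_squares(f,[0,0,.075],loss='soft_l1',f_scale=.001)
    ctr=p0+ey*r.x[0]+up*r.x[1]; p0=ctr*1.; p0[2]=.1006
print(r.x,np.std(r.fun),len(q),"centre",p0)
grip=p0+.025*n; print("grip",grip)
np.savez("pose.npz",ctr=p0,n=n,up=up,ey=ey,ex=ex)
# stand origin
o=p0-.018*n; o=o-ey*.10; print("stand origin",o, "front edge x at y0", np.polyval(pf,o[1]))
# tab top centre at 14mm above face; line on bar top at 19mm above grip(44 above face)
hsv=P.max(2)
tm=(P.max(2)<70).astype(np.uint8); tm[:,:]*=1
sub=np.zeros_like(tm); sub[254:270,260:276]=1
mt=tm*sub; v,u=np.nonzero(mt); print("tab px",u.mean(),v.mean(),len(u),u.min(),u.max(),v.min(),v.max())
for h in (.014,.010):
    T=onplane(s,[[u.mean(),v.mean()]],p0+h*n,n)[0]-p0
    print("tab h",h,"r",np.hypot(T@up,T@ey),"ang",np.arctan2(T@ey,T@up))
# line: bright pixels
lm=(P.min(2)>110).astype(np.uint8); sub=np.zeros_like(lm); sub[287:304,251:275]=1
# connected comp
k,lab,st,ce=cv2.connectedComponentsWithStats(lm*sub); 
for i in range(1,k): print(st[i],ce[i])
i=lab[297,264] or lab[296,262]
v,u=np.nonzero(lab==i); L=onplane(s,np.c_[u,v],p0+.044*n,n)-p0
q=np.c_[L@up,L@ey]; U,S,V=np.linalg.svd(q-q.mean(0)); print("line mean",q.mean(0),"dir",V[0],np.arctan2(V[0][1],V[0][0]), "r mean ang",np.arctan2(q.mean(0)[1],q.mean(0)[0]),"ext",np.hypot(*q.T).min(),np.hypot(*q.T).max())
# bar outline
# knob pixels by depth: height above ring plane
Hh=(C-p0)@n; Q=np.stack([(C-p0)@up,(C-p0)@ey],-1)
sel=(abs(Hh-.044)<.006)&(np.hypot(Q[...,0],Q[...,1])<.06)&(P.max(2)<90)
q=Q[sel]; print("n",len(q),q.mean(0)); U,S,V=np.linalg.svd(q-q.mean(0)); a=(q-q.mean(0))@V.T; print("bar dir",V[0],np.arctan2(V[0][1],V[0][0]),np.ptp(a,axis=0), "Hmed",np.median(Hh[sel]))
# lever
sel=(C[...,2]>.195)&(C[...,1]<-.12)&(C[...,1]>-.22)&(P.max(2)<110)&(C[...,0]<.56)&(C[...,0]>.44)
print("lever tip",C[sel].mean(0),C[sel].min(0),C[sel].max(0),sel.sum())
E
```

```text
front edge x=a*y+b [-0.0152  0.3687] resid 0.0005826918446642415 yaw 0.871810602448649
right edge y=a*x+b [ 0.0145 -0.2535] yaw 0.8331622166385019 std 0.00063016092615925
yaw 0.8524864095435755
[-0.    -0.     0.076] 0.0026957037087524107 233 centre [0.4816 0.0307 0.1006]
grip [0.4691 0.0306 0.1223]
stand origin [ 0.4921 -0.0691  0.085 ] front edge x at y0 0.3697558321985222
tab px 268.66101694915255 261.6779661016949 59 266 272 257 266
tab h 0.014 r 0.06630507248524972 ang 0.1062153005361417
tab h 0.01 r 0.06463664775552531 ang 0.1149416202640389
[251 287  21  17 148] [257.8108 296.9054]
line mean [0.0055 0.0262] dir [-0.4144 -0.9101] -1.998095211595835 r mean ang 1.3644196015883139 ext 0.0013612951496245068 0.04660310643729703
n 421 [-0.0027 -0.0031]
bar dir [-0.6372 -0.7707] -2.261599064500113 [0.0832 0.0276] Hmed 0.04380568629040712
lever tip [ 0.4968 -0.1648  0.2191] [ 0.4903 -0.1779  0.195 ] [ 0.5045 -0.152   0.2286] 133
```

```bash
python3 - <<'E'
from h import *
np.set_printoptions(precision=4,suppress=True)
from scipy.spatial.transform import Rotation as Ro
st=ctrl.read_state(); s=snap("wrist")
T=Ro.from_rotvec(st["orientation"]).as_matrix(); c=-s["R"].T@s["t"]
print("tool x,y",T[:,0],T[:,1]); print("cam in tool",T.T@(c-st["tool_pos"]),"cam axis in tool",T.T@s["R"][2])
d=np.load("pose.npz"); p0,n,up,ey=d["ctr"],d["n"],d["up"],d["ey"]
s=dict(np.load("top0.npz"))
L=onplane(s,[[220+133/4-.4,225+260/4-.4],[220+207/4-.4,225+306/4-.4]],p0+.044*n,n)-p0
print(L@up,L@ey); D=L[0]-L[1]; print("line dir angle",np.arctan2(D@ey,D@up),np.linalg.norm(D), "nose angle",np.arctan2(L[0]@ey,L[0]@up))
C=cloud(s); 
for l,u,v in [("b1",213,210),("b2",186,265),("b3",431,210),("b_a",325,170),("jar",433,294)]: print(l,C[v,u])
E
```

```text
tool x,y [ 0.2723  0.9622 -0.0009] [ 0.9622 -0.2723 -0.0002]
cam in tool [ 0.0007 -0.0825 -0.1468] cam axis in tool [0.0002 0.3114 0.9503]
[ 0.0208 -0.0031] [0.0352 0.0005]
line dir angle 0.9676031024332824 0.0421053687457749 nose angle 1.0368248899622408
b1 [0.6284 0.1497 0.1514]
b2 [0.5209 0.196  0.1456]
b3 [ 0.6414 -0.2731  0.1482]
b_a [ 0.6664 -0.0643  0.3223]
jar [ 0.4831 -0.2896  0.0805]
```

Emit:
step_arm(plan=[-1, 1.1, -0.3, -0.03, -3.5, 4, -0.8, -0.1, -7, 8, -1.5, -0.2, -11, 12, -2, -0.3, -14, 16, -2.2, -0.4, -17, 19, -2.2, -0.5, -20, 22.5, -2.2, -0.6, -23, 26, -2.2, -0.7, -26, 29.3, -2.2, -0.8, -29, 32.7, -2.2, -0.9, -32, 36, -2.2, -1.0, -34.5, 39, -2.2, -1.1, -36.5, 41.5, -2.2, -1.17, -38, 43, -2.2, -1.17, -39, 44, -2.2, -1.17, -39.3, 44.3, -2.2, -1.17, -39.3, 44.3, -2.2, -1.17, -39.3, 44.3, -2.2, -1.17])

```text
time_s: 1.75
tool_pos: [0.4696, 0.0287, 0.2601]
orientation: [-1.047, -2.961, 0.001]
contact_force: [-0.6, 0.6, -0.8]
opening: 0.998
```

```bash
python3 - <<'E'
from h import *
s=snap("wrist"); cv2.imwrite("pics/w1.png",s["pixels"][:,:,::-1]); np.savez("w1.npz",**s)
st=ctrl.read_state(); print(st["time_s"],st["tool_pos"],st["orientation"],st["contact_force"],st["joint_pos"])
E
```

```text
1.8 [0.46885197 0.03002594 0.26033467] [-1.04449505e+00 -2.96168202e+00  8.25757388e-04] [-0.14322841  0.85844294  0.23843932] [-1.88636178e-01  2.23254714e-01  1.46518363e+00 -3.53614216e-04
  1.45434638e+00 -2.65208544e+00]
```

View pics/w1.png

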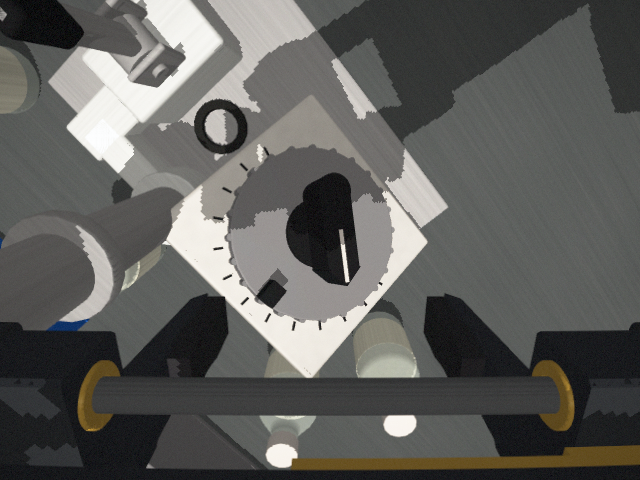

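The wrist view shows the knob bar near (328,235), its nose at (346,284), its line from (341,230) to (346,282), and the tab at about (272,292). I'll measure the angles from this view as well.

```bash
cat > ang.py <<'E'
import sys
from h import *
np.set_printoptions(precision=4,suppress=True)
d=np.load("pose.npz"); n,up,ey=d["n"],d["up"],d["ey"]
def ringfit(s,p0,thr=(105,190)):
    # grey ring seen: use rim of dark/grey/black region vs white box : contour of non-white component near the centre
    P=s["pixels"].astype(int); m=((P.max(2)<185)*255).astype(np.uint8)
    return m
def analyse(s,line=None,tab=None,p0=d["ctr"]):
    if line is not None:
        L=onplane(s,line,p0+.044*n,n)-p0; D=L[1]-L[0]
        print("line pts (up,ey)",np.c_[L@up,L@ey].round(4).tolist(),"dir ang",np.arctan2(D@ey,D@up))
    if tab is not None:
        T=onplane(s,[tab],p0+.014*n,n)[0]-p0
        print("tab r",np.hypot(T@up,T@ey),"ang",np.arctan2(T@ey,T@up))
E
python3 - <<'E'
from ang import *
s=dict(np.load("w1.npz")); P=s["pixels"].astype(int)
p0=d["ctr"]; print("proj ring centre",proj(s,p0),"grip top",proj(s,p0+.044*n))
# tab mask
g=P.max(2)
m=(g<45).astype(np.uint8); k,lab,st,ce=cv2.connectedComponentsWithStats(m)
for i in range(1,k):
    if st[i][4]>60 and 150<ce[i][1]<310 and 220<ce[i][0]<400: print(st[i],ce[i])
b=(P.min(2)>120).astype(np.uint8); sub=np.zeros_like(b); sub[225:290,330:355]=1; v,u=np.nonzero(b*sub)
print("line",u.min(),u.max(),v.min(),v.max(),len(u))
o=np.argsort(v); top=v<v.min()+6; bot=v>v.max()-6
l0=[u[top].mean(),v[top].mean()]; l1=[u[bot].mean(),v[bot].mean()]
analyse(s,[l0,l1],ce[lab[291,271]] if lab[291,271] else [271.5,293])
# ring rim: gather edge of grey: white box outside -> sample radially
X=[]
for a in np.linspace(0,2*np.pi,120,endpoint=False):
    rs=np.linspace(.068,.084,65); pts_=p0+rs[:,None]*(np.cos(a)*up+np.sin(a)*ey); uv=proj(s,pts_)
    val=cv2.remap(g.astype(np.float32),uv[:,0].astype(np.float32).reshape(1,-1),uv[:,1].astype(np.float32).reshape(1,-1),cv2.INTER_LINEAR)[0]
    dv=np.gradient(cv2.GaussianBlur(val.reshape(1,-1),(9,1),0)[0]); i=np.argmax(dv)
    if dv[i]>2: X.append((rs[i]*np.cos(a),rs[i]*np.sin(a)))
X=np.array(X); from scipy.optimize import least_squares
r=least_squares(lambda p:np.hypot(X[:,0]-p[0],X[:,1]-p[1])-p[2],[0,0,.075],loss='soft_l1',f_scale=.001); print("ring circle (up,ey,r)",r.x,len(X),np.median(abs(r.fun)))
E
```

```text
proj ring centre [[314.1177 232.3596]] grip top [[334.9495 228.6726]]
[ 286  173   74  113 5515] [324.3318 228.2731]
[257 280  29  28 464] [271.1013 292.9763]
line 330 354 230 289 364
line pts (up,ey) [[-0.0016, 0.0052], [0.0263, 0.0356]] dir ang 0.8275111359559051
tab r 0.06434141408386275 ang 0.108706752252195
ring circle (up,ey,r) [-0.0016  0.0023  0.0759] 120 0.000789923571410979
```

```bash
python3 - <<'E'
from ang import *
s=dict(np.load("w1.npz")); P=s["pixels"].astype(int)
b=(P.min(2)>90).astype(np.uint8); b[:, :333]=0; b[:,352:]=0; b[:226]=0;b[288:]=0
k,lab,st,ce=cv2.connectedComponentsWithStats(b)
for i in range(1,k): print(st[i],ce[i])
i=lab[255,343] or lab[255,344]; v,u=np.nonzero(lab==i)
L=onplane(s,np.c_[u,v],d["ctr"]+.044*n,n)-d["ctr"]; q=np.c_[L@up,L@ey]; c=q.mean(0); V=np.linalg.svd(q-c)[2]
print(c,V[0],np.arctan(V[0][1]/V[0][0]),np.ptp((q-c)@V[0]))
w=P[160:320,220:400].astype(np.uint8); cv2.imwrite("pics/w1z.png",cv2.resize(w[:,:,::-1],None,fx=4,fy=3.7))
E
```

```text
[333 229  19  59 306] [343.5621 262.6503]
[0.0126 0.0234] [0.6514 0.7587] 0.8613715740329217 0.044505599263772525
```

View pics/w1z.png

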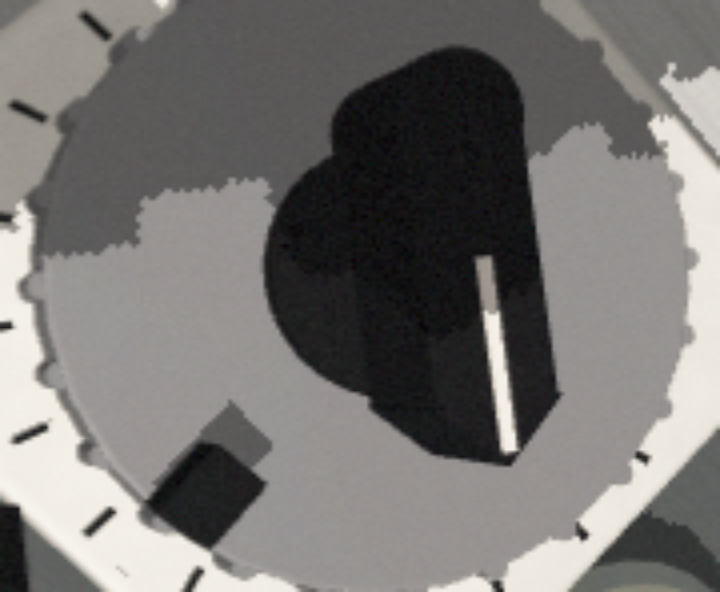

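```bash
python3 - <<'E'
from ang import *
s=dict(np.load("w1.npz"))
analyse(s,[[340.9,229.5],[347.3,281.4]],[271.6,293])
E
```

```text
line pts (up,ey) [[-0.0032, 0.0038], [0.0203, 0.0358]] dir ang 0.938054057209846
tab r 0.0641119071953475 ang 0.11380432620571061
```

Emit:
step_arm(plan=[0.1, 0, 1, 0, 0.2, 0.1, 3, 0, 0.4, 0.1, 6, 0, 0.4, 0.1, 8, 0, 0.4, 0.1, 9, 0, 0.4, 0.1, 9, 0, 0.4, 0.1, 9, 0, 0.4, 0.1, 9, 0], claw=128, force=15)

```text
time_s: 2.47
tool_pos: [0.4664, 0.034, 0.1714]
orientation: [1.043, 2.963, -0.0]
contact_force: [0.5, 1.4, -0.1]
opening: 0.5
```

```bash
python3 - <<'E'
from h import *
s=snap("wrist"); cv2.imwrite("pics/w2.png",s["pixels"][:,:,::-1]); np.savez("w2.npz",**s)
st=ctrl.read_state(); print(st["time_s"],st["tool_pos"],st["orientation"],st["contact_force"],st["opening"])
t=snap("scene"); cv2.imwrite("pics/s2.png",cv2.resize(t["pixels"][140:300,200:420,::-1],None,fx=3.6,fy=3.6))
E
```

```text
2.5167 [0.4665318  0.03376834 0.17145475] [ 1.04327092e+00  2.96225953e+00 -2.31469768e-04] [ 0.31077313 -0.3044014   0.7687953 ] 0.49554543682989693
```

View pics/w2.png

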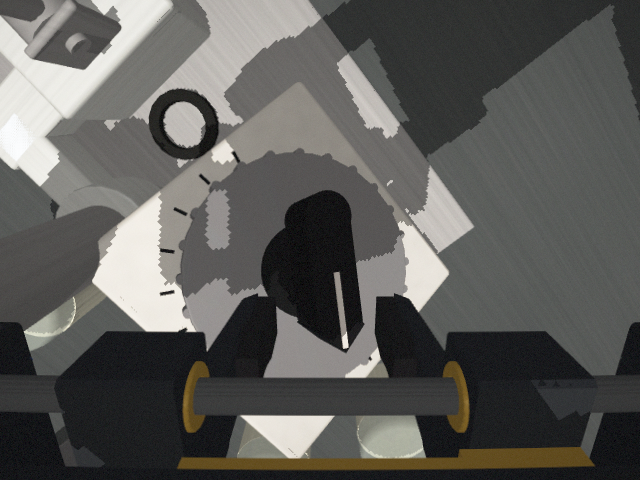

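View pics/s2.png

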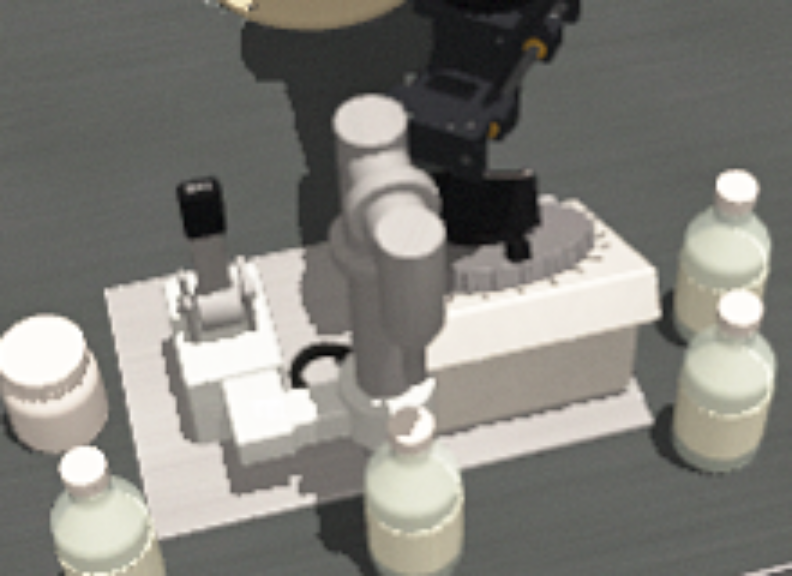

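The fingers, with inner edges at columns 277 and 376, straddle the bar centred near column 326. I'll go down between the jaws.

Emit:
step_arm(plan=[0, 0, 1, 0, 0, 0, 2.2, 0, 0, 0, 3.3, 0, 0, 0, 4.2, 0, 0, 0, 4.9, 0, 0, 0, 4.9, 0, 0, 0, 4.9, 0])

```text
time_s: 3.15
tool_pos: [0.4668, 0.0336, 0.1227]
orientation: [1.043, 2.962, -0.0]
contact_force: [-0.5, -0.4, 1.0]
opening: 0.499
```

```bash
cat > look.py <<'E'
from h import *
import sys
k=sys.argv[1]
s=snap("wrist"); cv2.imwrite(f"pics/w{k}.png",s["pixels"][:,:,::-1]); np.savez(f"w{k}.npz",**s)
st=ctrl.read_state(); print(st["time_s"],st["tool_pos"],st["orientation"],st["contact_force"],st["moment"],st["opening"])
t=snap("top"); np.savez(f"t{k}.npz",**t); cv2.imwrite(f"pics/t{k}.png",cv2.resize(t["pixels"][225:355,220:420,::-1],None,fx=4,fy=4))
E
python3 look.py 3
```

```text
3.2 [0.46688595 0.03357793 0.12293693] [ 1.04326417e+00  2.96135989e+00 -6.21271750e-05] [-1.02350631 -0.04338475 -0.27389591] [0.06034846 0.03424258 0.01817465] 0.49867525920441935
```

View pics/w3.png

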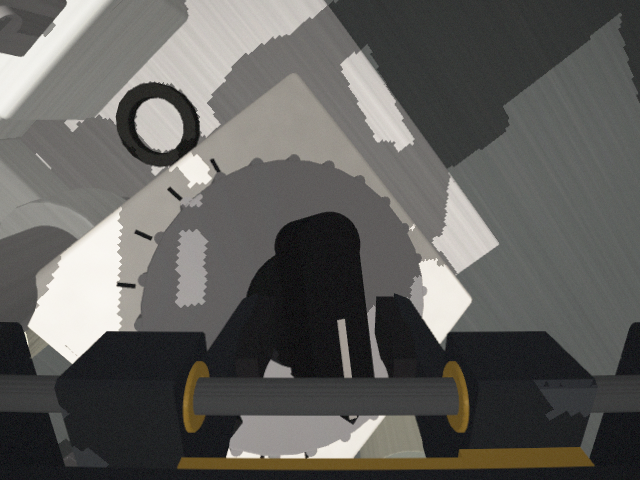

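View pics/t3.png

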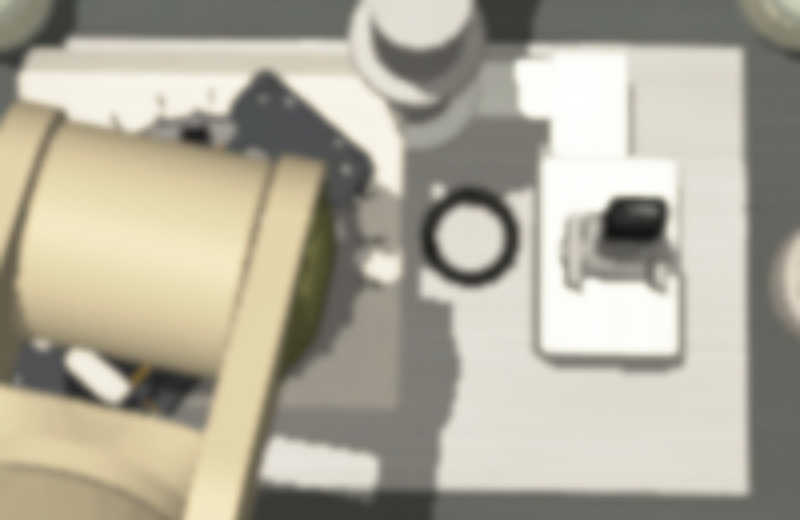

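Emit:
step_arm(plan=[0, 0, 0, 0, 0, 0, 0, 0, 0, 0, 0, 0, 0, 0, 0, 0, 0, 0, 0, 0, 0, 0, 0, 0], claw=255, force=12)

```text
time_s: 3.75
tool_pos: [0.4657, 0.0346, 0.1232]
orientation: [-1.043, -2.962, -0.002]
contact_force: [-4.4, 5.3, 3.4]
opening: 0.377
```

```bash
python3 look.py 4
```

```text
3.8 [0.46572116 0.03462806 0.1231798 ] [-1.04334289e+00 -2.96240317e+00 -1.72399790e-03] [-5.37157132  6.04774008  3.87380418] [1.0567409  0.80664011 0.00267207] 0.37342848235165566
```

View pics/w4.png

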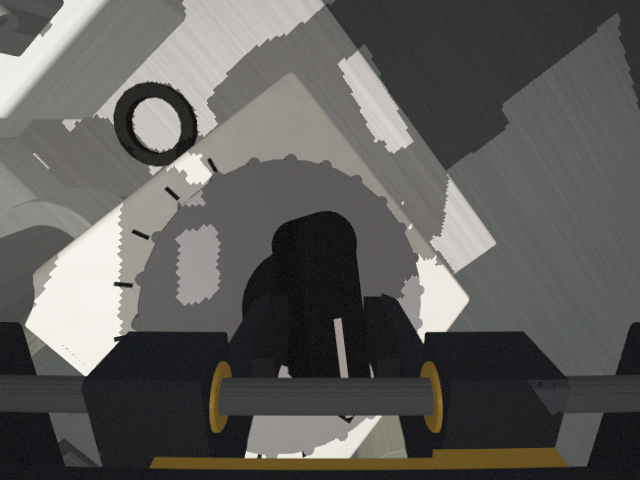

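Emit:
step_arm(plan=[0.1, 0, 0, 0, 0.1, 0, 0, 0.05, 0.1, 0, 0, 0.1, 0.1, 0, 0, 0.15, 0.05, 0, 0, 0.2, 0.05, 0, 0, 0.25, 0, 0, 0, 0.3, 0, 0, 0, 0.35, 0, 0, 0, 0.4, 0, 0, 0, 0.4])

```text
time_s: 4.68
tool_pos: [0.4662, 0.0342, 0.1237]
orientation: [1.613, 2.695, 0.001]
contact_force: [0.3, -2.9, 2.3]
opening: 0.343
```

```bash
python3 look.py 5
```

```text
4.7333 [0.46622247 0.03416096 0.12370346] [1.60961853e+00 2.69679529e+00 1.16934900e-03] [-0.25241937 -3.89927099  2.44796918] [-0.59721947 -0.08356954  0.04709066] 0.3427716057691737
```

View pics/w5.png

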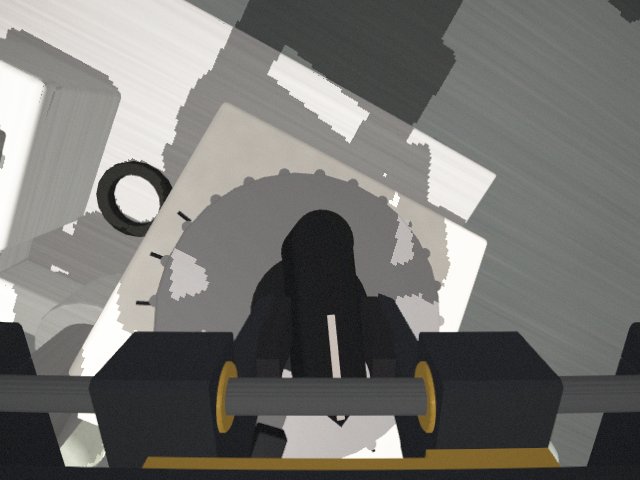

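View pics/t5.png

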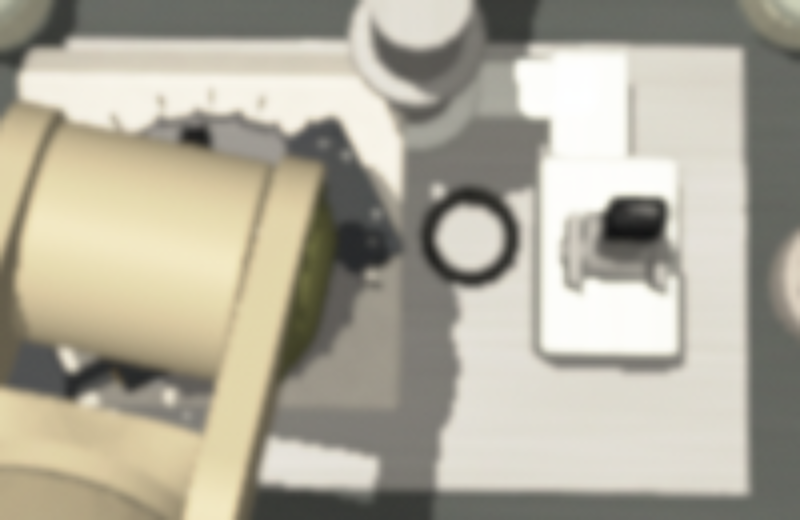

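Emit:
step_arm(plan=[0, 0, 0, 0.05, -0.05, 0, 0, 0.1, -0.1, 0, 0, 0.15, -0.1, 0, 0, 0.2, -0.15, 0, 0, 0.25, -0.15, 0, 0, 0.3, -0.15, 0, 0, 0.35, -0.15, 0, 0, 0.35, -0.15, 0, 0, 0.35])

```text
time_s: 5.53
tool_pos: [0.4668, 0.0327, 0.1235]
orientation: [2.052, 2.379, 0.001]
contact_force: [0.1, -3.1, -1.5]
opening: 0.305
```

```bash
python3 look.py 6
```

```text
5.5833 [0.46673639 0.03271524 0.12348117] [2.05185897e+00 2.37853268e+00 5.40961071e-04] [ 0.04677294 -3.50606706 -2.81056777] [-0.52326881  0.01344009 -0.02568685] 0.30725018129793014
```

View pics/w6.png

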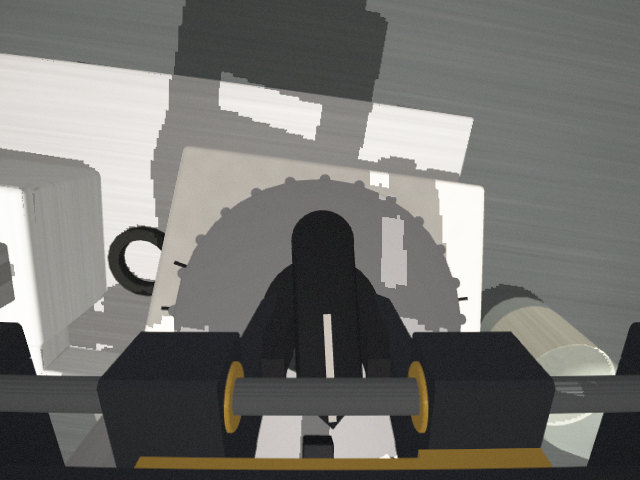

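View pics/t6.png

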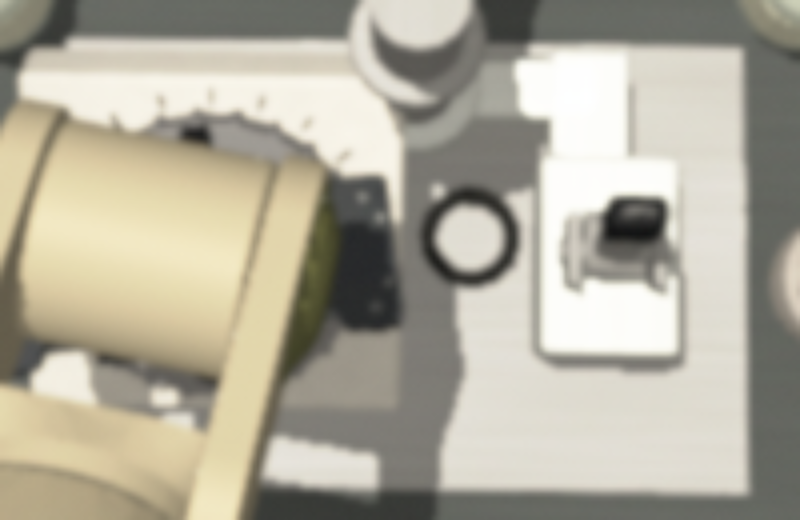

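```bash
python3 - <<'E'
from ang import *
s=dict(np.load("w6.npz")); P=s["pixels"]
cv2.imwrite("pics/w6z.png",cv2.resize(P[300:470,240:420,::-1],None,fx=4,fy=3.5,interpolation=cv2.INTER_CUBIC))
print(proj(s,d["ctr"]+.044*n),proj(s,d["ctr"]))
from scipy.optimize import least_squares
p0=d["ctr"];g=P.max(2).astype(np.float32);X=[]
for a in np.linspace(1.2,5.1,120):
    rs=np.linspace(.066,.086,81); uv=proj(s,p0+rs[:,None]*(np.cos(a)*up+np.sin(a)*ey)).astype(np.float32)
    val=cv2.remap(g,uv[:,0].reshape(1,-1),uv[:,1].reshape(1,-1),cv2.INTER_LINEAR)[0]
    dv=np.gradient(cv2.GaussianBlur(val.reshape(1,-1),(9,1),0)[0]); i=np.argmax(dv)
    if dv[i]>1.2: X.append((rs[i]*np.cos(a),rs[i]*np.sin(a)))
X=np.array(X)
r=least_squares(lambda p:np.hypot(X[:,0]-p[0],X[:,1]-p[1])-p[2],[0,0,.075],loss='soft_l1',f_scale=.001); print(r.x,len(X),np.median(abs(r.fun)))
E
```

```text
[[319.4394 318.2675]] [[315.1786 318.5259]]
[-0.0021  0.0025  0.0752] 107 0.0005835869160277091
```

View pics/w6z.png

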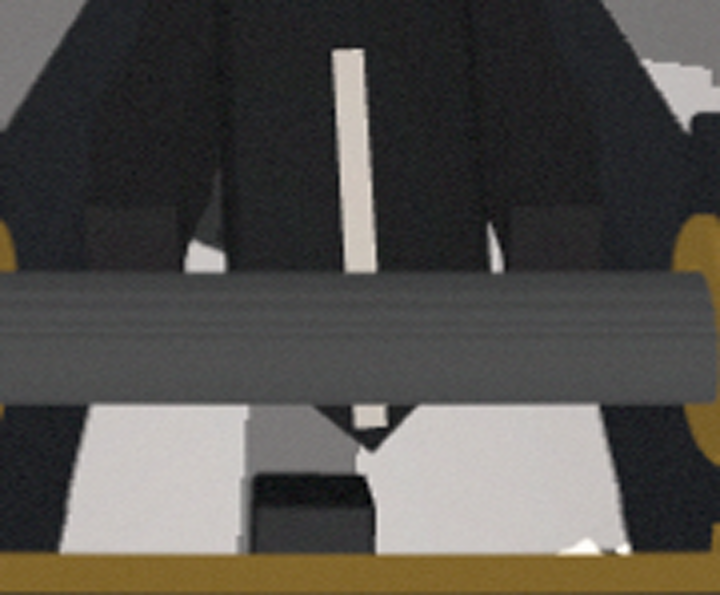

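```bash
python3 - <<'E'
from ang import *
s=dict(np.load("w6.npz"))
c=d["ctr"]-.0021*up+.0025*ey
for p0 in (d["ctr"],c):
    analyse(s,[[326.6,313.9],[332.35,421]],None,p0)
    T=onplane(s,[[303.4,444.7],[332.9,444.2]],p0+.014*n,n)-p0
    q=np.c_[T@up,T@ey]; m=q.mean(0); e=q[1]-q[0]; print(q,"w",np.linalg.norm(e),"tab ang r",np.arctan2(m[1],m[0]),np.hypot(*m),"edge ang",np.arctan2(-e[0],e[1]) if e[1]>0 else np.arctan2(e[0],-e[1]))
    N=onplane(s,[[332.6,428.2]],p0+.044*n,n)[0]-p0; print("nose",N@up,N@ey,np.arctan2(N@ey,N@up))
E
```

```text
line pts (up,ey) [[-0.002, 0.0027], [0.0379, 0.0095]] dir ang 0.16903581327123585
[[0.0566 0.0009]
 [0.0551 0.0142]] w 0.013403739807412161 tab ang r 0.13461765054529104 0.05632254824384908 edge ang 0.1110551230197473
nose 0.04050525093810359 0.009874414119649923 0.23911705883181603
line pts (up,ey) [[0.0001, 0.0002], [0.04, 0.007]] dir ang 0.16903581327123585
[[ 0.0587 -0.0016]
 [ 0.0572  0.0117]] w 0.013403739807412161 tab ang r 0.08713623257362972 0.05813353866433442 edge ang 0.1110551230197473
nose 0.042605250938103585 0.007374414119649919 0.17138888857781373
```

Emit:
step_arm(plan=[-0.05, 0, 0, 0.03, -0.1, 0, 0, 0.065, -0.1, 0, 0, 0.065, -0.1, 0, 0, 0.065])

```text
time_s: 5.97
tool_pos: [0.4668, 0.0323, 0.1236]
orientation: [-2.126, -2.312, -0.002]
contact_force: [-1.5, 3.3, 1.8]
opening: 0.299
```

```bash
python3 look.py 7;  python3 - <<'E'
from ang import *
s=dict(np.load("w7.npz")); P=s["pixels"]
cv2.imwrite("pics/w7z.png",cv2.resize(P[300:470,240:420,::-1],None,fx=4,fy=3.5,interpolation=cv2.INTER_CUBIC))
E
```

```text
6.0167 [0.46674091 0.03225829 0.12364676] [-2.12653295e+00 -2.31189826e+00 -1.66742291e-03] [-1.08422675  4.44749189  2.81506067] [0.70245611 0.20522498 0.04047243] 0.29933305430635104
```

View pics/w7z.png

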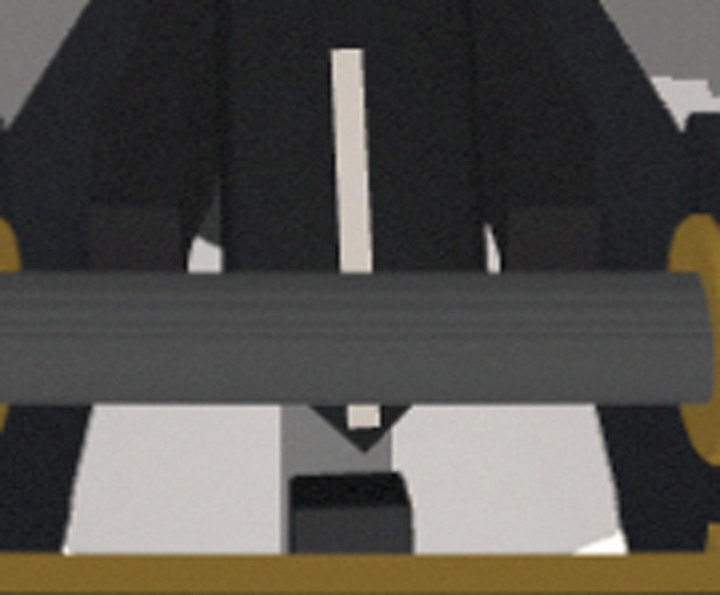

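```bash
cat > chk.py <<'E'
from ang import *
def chk(f,line,nose,tab,z=(240,300,4,3.5),c=None):
    s=dict(np.load(f)); Z=lambda p:[[z[0]+a/z[2]-.4,z[1]+b/z[3]-.4] for a,b in p]
    p0=d["ctr"]-.0021*up+.0025*ey if c is None else c
    analyse(s,Z(line),None,p0)
    q=onplane(s,Z(tab),p0+.014*n,n)-p0; q=np.c_[q@up,q@ey]; m=q.mean(0); e=q[-1]-q[0]
    print("tab r",np.hypot(*m),"ang",np.arctan2(m[1],m[0]),"w",np.hypot(*e),"edge ang",np.arctan2(-e[0],e[1]))
    N=onplane(s,Z([nose]),p0+.044*n,n)[0]-p0; print("nose r",np.hypot(N@up,N@ey),np.arctan2(N@ey,N@up))
E
python3 -c "
from chk import *
chk('w7.npz',[[347,50],[364,425]],[365,451],[[292,508],[411,506]])"
```

```text
line pts (up,ey) [[0.0001, 0.0001], [0.0404, 0.0041]] dir ang 0.09890757048108165
tab r 0.05816406625861165 ang 0.08915457753976821 w 0.013530629396483784 edge ang 0.06598727813565446
nose r 0.043327957945473575 0.10114950974112821
```

Emit:
step_arm(plan=[-0.05, 0, 0, 0.01, -0.05, 0, 0, 0.01, -0.05, 0, 0, 0.01])

```text
time_s: 6.32
tool_pos: [0.4668, 0.0322, 0.1237]
orientation: [-2.138, -2.301, -0.003]
contact_force: [-1.5, 5.2, 3.2]
opening: 0.299
```

Emit:
step_arm(plan=[0, 0, 0, 0, 0, 0, 0, 0, 0, 0, 0, 0, 0, 0, 0, 0, 0, 0, -1, 0, 0, 0, -3, 0, 0, 0, -6, 0, 0, 0, -9, 0, 0, 0, -12, 0, 0, 0, -13.5, 0, 0, 0, -13.5, 0, 0, 0, -13.5, 0], claw=128)

```text
time_s: 7.32
tool_pos: [0.4667, 0.0318, 0.2586]
orientation: [-2.138, -2.301, -0.003]
contact_force: [0.6, -0.1, -0.5]
opening: 0.499
```

```bash
python3 look.py 8;  python3 - <<'E'
from ang import *
s=dict(np.load("w8.npz")); P=s["pixels"]
print(proj(s,d["ctr"]-.0021*up+.0025*ey))
cv2.imwrite("pics/w8z.png",cv2.resize(P[160:320,220:400,::-1],None,fx=4,fy=3.7,interpolation=cv2.INTER_CUBIC))
E
```

```text
7.3667 [0.4663145  0.03190654 0.25765805] [-2.13702885e+00 -2.29986126e+00 -1.37604541e-03] [-0.88155231  1.02276339  0.05618761] [0.03183967 0.0510504  0.05271913] 0.5008045194657014
[[324.3828 237.891 ]]
```

View pics/w8z.png

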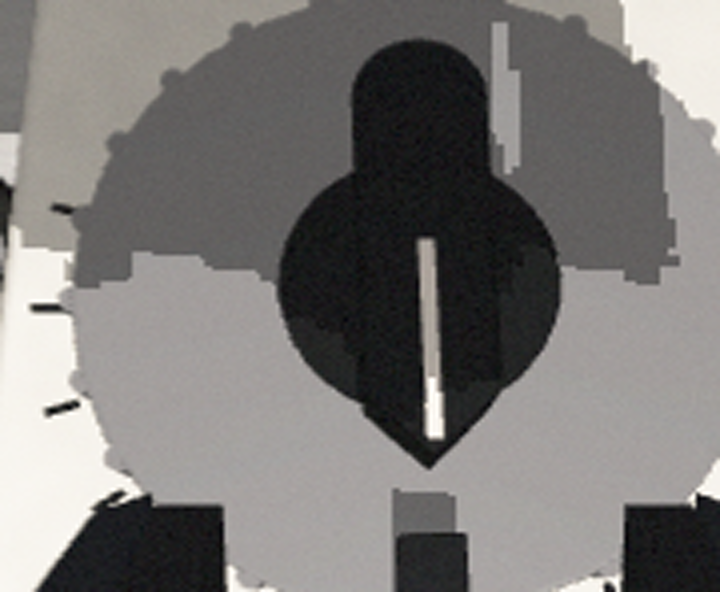

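```bash
python3 - <<'E'
from ang import *
s=dict(np.load("w8.npz")); P=s["pixels"]
cv2.imwrite("pics/w8zz.png",cv2.resize(P[215:345,280:380,::-1],None,fx=6,fy=4.5,interpolation=cv2.INTER_CUBIC))
t=dict(np.load("t8.npz"))["pixels"]; cv2.imwrite("pics/t8z.png",cv2.resize(t[225:355,220:420,::-1],None,fx=4,fy=4))
E
```

```text
(no output)
```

View pics/w8zz.png

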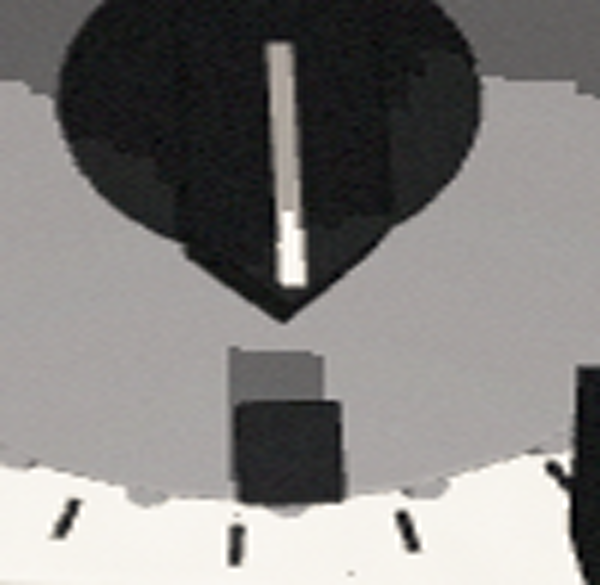

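```bash
python3 - <<'E'
from chk import *
s=dict(np.load("w8.npz")); P=s["pixels"]
from scipy.optimize import least_squares
p0=d["ctr"]-.0021*up+.0025*ey;g=P.max(2).astype(np.float32);X=[]
for it in range(2):
  X=[]
  for a in np.linspace(0,6.28,160):
    rs=np.linspace(.069,.083,81); uv=proj(s,p0+rs[:,None]*(np.cos(a)*up+np.sin(a)*ey)).astype(np.float32)
    val=cv2.remap(g,uv[:,0].reshape(1,-1),uv[:,1].reshape(1,-1),cv2.INTER_LINEAR)[0]
    dv=np.gradient(cv2.GaussianBlur(val.reshape(1,-1),(9,1),0)[0]); i=np.argmax(dv)
    if dv[i]>1.2: X.append((rs[i]*np.cos(a),rs[i]*np.sin(a)))
  X=np.array(X)
  r=least_squares(lambda p:np.hypot(X[:,0]-p[0],X[:,1]-p[1])-p[2],[0,0,.075],loss='soft_l1',f_scale=.001); print(r.x,len(X),np.median(abs(r.fun)))
  p0=p0+r.x[0]*up+r.x[1]*ey
for c in (None,p0):
  chk("w8.npz",[[281,43],[292,285]],[284,322],[[238,404],[340,402]],(280,215,6,4.5),c)
  T=onplane(s,[[280+291/6-.4,215+453/4.5-.4]],(p0 if c is not None else d["ctr"]-.0021*up+.0025*ey)+.014*n,n)[0]-(p0 if c is not None else d["ctr"]-.0021*up+.0025*ey); print("tabc",np.hypot(T@up,T@ey),np.arctan2(T@ey,T@up))
E
```

```text
[-0.0001 -0.0001  0.0754] 148 0.000640175777091849
[0.     0.     0.0754] 149 0.0006087516893000106
line pts (up,ey) [[-0.0007, 0.0003], [0.0396, 0.0036]] dir ang 0.08256907501027036
tab r 0.0573415721518526 ang 0.09109019712245044 w 0.013581481853256683 edge ang 0.07710296244831515
nose r 0.045666808531784446 0.06438355505257695
tabc 0.06606760327860693 0.08943451145835034
line pts (up,ey) [[-0.0007, 0.0004], [0.0396, 0.0037]] dir ang 0.08256907501027036
tab r 0.05739708712707087 ang 0.09232320766187635 w 0.013581481853256677 edge ang 0.07710296244831519
nose r 0.04572042730955392 0.06596331425144726
tabc 0.06612299534351627 0.09050619544195214
```

View pics/t8z.png

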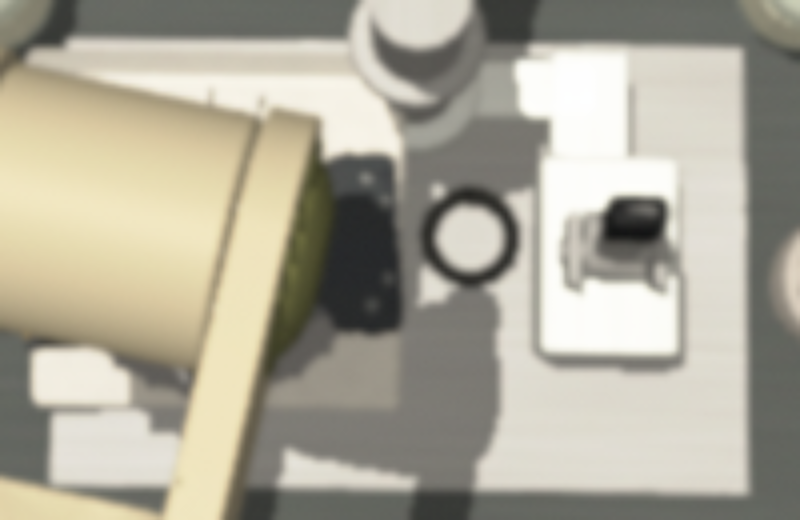

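```bash
python3 - <<'E'
from h import *
np.set_printoptions(precision=4,suppress=True)
t=dict(np.load("t8.npz")); s=snap("scene")
g=t["pixels"].max(2); m=(g<60).astype(np.uint8); m[:270]=0;m[292:]=0;m[:,365:]*=1;m[:,:365]=0;m[:,395:]=0
k,lab,st,ce=cv2.connectedComponentsWithStats(m); print("top",st[1:],ce[1:])
cv2.imwrite("pics/t8l.png",cv2.resize(t["pixels"][260:310,350:410,::-1],None,fx=10,fy=10,interpolation=cv2.INTER_CUBIC))
cv2.imwrite("pics/s8l.png",cv2.resize(s["pixels"][180:260,225:305,::-1],None,fx=7,fy=7,interpolation=cv2.INTER_CUBIC)); np.savez("s8.npz",**s)
E
```

```text
top [[371 276  15  10  98]] [[377.3367 281.0204]]
```

View pics/t8l.png

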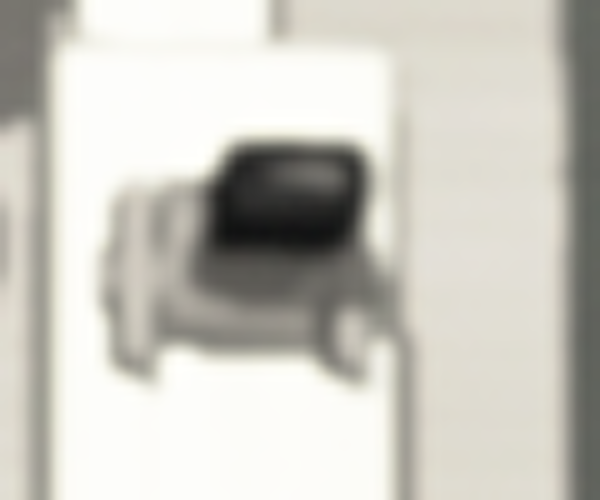

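View pics/s8l.png

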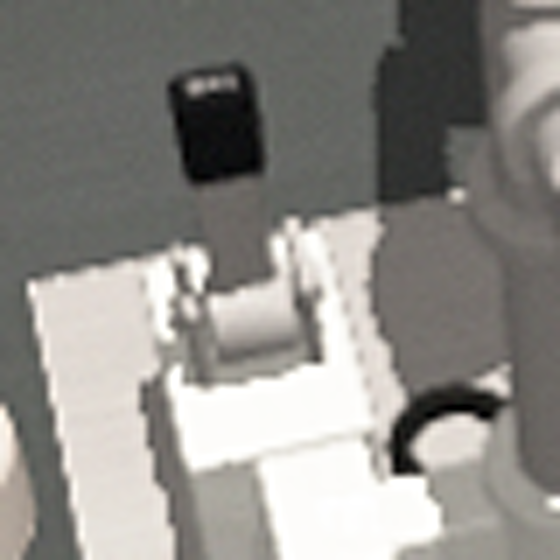

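```bash
python3 - <<'E'
from h import *
np.set_printoptions(precision=4,suppress=True)
t=dict(np.load("t8.npz")); s=dict(np.load("s8.npz"))
def tri(a,ua,b,ub):
    da=(rays(a,[ua])@a["R"])[0];db=(rays(b,[ub])@b["R"])[0];ca=-a["R"].T@a["t"];cb=-b["R"].T@b["t"]
    k=np.linalg.lstsq(np.c_[da,-db],cb-ca,rcond=None)[0]; A=ca+k[0]*da;B=cb+k[1]*db; return (A+B)/2,np.linalg.norm(A-B)
print("tip",tri(t,[379.6,276.8],s,[254.9,191.2]))
Z=np.array([0,0,1.])
print("tip z.225",onplane(t,[[379.6,276.8]],Z*.225,Z)[0], onplane(s,[[254.9,191.2]],Z*.225,Z)[0])
print("cheeks mid z.115",onplane(t,[[374.1,288.6],[363,287.5],[385,289.7]],Z*.115,Z))
# scene cheeks top mid: (165,265)&(300,240)->
print(onplane(s,[[225+180/7,180+250/7],[225+292/7,180+228/7]],Z*.123,Z))
print("block corners top z.08",onplane(t,[[355,264.5],[389,264.5],[354.5,314],[390.5,314.5]],Z*.08,Z))
E
```

```text
tip (array([ 0.5008, -0.167 ,  0.2256]), np.float64(0.0004807670278364706))
tip z.225 [ 0.5009 -0.1668  0.225 ] [ 0.5001 -0.1672  0.225 ]
cheeks mid z.115 [[ 0.4879 -0.1675  0.115 ]
 [ 0.4895 -0.1457  0.115 ]
 [ 0.4864 -0.1889  0.115 ]]
[[ 0.4802 -0.1871  0.123 ]
 [ 0.4805 -0.1464  0.123 ]]
block corners top z.08 [[ 0.5384 -0.1313  0.08  ]
 [ 0.5404 -0.2005  0.08  ]
 [ 0.4386 -0.1321  0.08  ]
 [ 0.4396 -0.2043  0.08  ]]
```

The knob is at 0.083 rad and the tab at 0.090 rad, so the nose matches the tab. Next is the lever. Its tip is at about (0.501, -0.167, 0.226), and the pivot at about (0.489, -0.167, 0.105). I'll shut the fingers, move to the robot side of the lever, and turn so the jaw axis lies along x with the camera on the free side.

Emit:
step_arm(plan=[-1, -0.3, 0, 0.1, -2, -0.6, 0, 0.2, -4, -1, 0, 0.3, -6, -1.5, 0, 0.4, -8, -2, 0, 0.5, -10, -2.5, 0, 0.6, -12, -3, 0, 0.7, -14, -3.5, 0, 0.8, -16, -4, 0, 0.9, -17.5, -4, 0, 1.0, -18.7, -4, 0, 1.1, -19.5, -4, 0, 1.2, -19.7, -4, 0, 1.3, -19.7, -4, 0, 1.4, -19.7, -4, 0, 1.5, -19.7, -4, 0, 1.6, -19.7, -4, 0, 1.7, -19.7, -4, 0, 1.8, -19.7, -4, 0, 1.9, -19.7, -4, 0, 2.0], claw=255, force=20)

```text
time_s: 9.13
tool_pos: [0.4405, -0.1673, 0.2556]
orientation: [-3.088, 0.563, 0.008]
contact_force: [-0.2, -0.3, 0.5]
opening: 0.006
```

```bash
python3 - <<'E'
from plant import ctrl
import numpy as np
st=ctrl.read_state(); print(st["time_s"],st["tool_pos"],st["joint_pos"],"yaw",st["joint_pos"][0]-st["joint_pos"][5],st["opening"],st["contact_force"])
E
```

```text
9.1333 [ 0.4404876  -0.16729515  0.25557891] [-6.15308419e-01  2.31146397e-01  1.46863405e+00  5.70416238e-04
  1.44748601e+00 -2.54652448e-01] yaw -0.36065597156337137 0.005813436277218029 [-0.18605195 -0.32592575  0.46355209]
```

Emit:
step_arm(plan=[0, 0, 0, 0.12, 0, 0, 0, 0.24, 0, 0, 0, 0.36, 0, 0, 0, 0.48, 0, 0, 0, 0.6, 0, 0, 0, 0.72, 0, 0, 0, 0.84, 0, 0, 0, 0.96, 0, 0, 0, 1.08, 0, 0, 0, 1.2, 0, 0, 0, 1.32, 0, 0, 0, 1.44, 0, 0, 0, 1.56, 0, 0, 0, 1.68, 0, 0, 0, 1.8, 0, 0, 0, 1.92, 0, 0, 0, 2.04, 0, 0, 0, 2.16, 0, 0, 0, 2.28, 0, 0, 0, 2.4])

```text
time_s: 10.8
tool_pos: [0.4402, -0.1672, 0.2543]
orientation: [0.584, -3.081, -0.01]
contact_force: [0.3, 0.1, 0.1]
opening: 0.008
```

```bash
python3 - <<'E'
from plant import ctrl
import numpy as np
st=ctrl.read_state(); print(st["time_s"],st["tool_pos"],st["joint_pos"],"yaw",st["joint_pos"][0]-st["joint_pos"][5],st["opening"],st["contact_force"])
E
```

```text
10.8 [ 0.44018523 -0.16718217  0.25433208] [-6.15452038e-01  2.32592255e-01  1.47039567e+00  5.02814425e-04
  1.44672081e+00  2.15128195e+00] yaw -2.7667339871131205 0.008016197040598728 [0.2711324  0.07031277 0.07209564]
```

Emit:
step_arm(plan=[0, 0, 0.5, 0.1, 0, 0, 1.5, 0.2, 0, 0, 3, 0.3, 0, 0, 4.5, 0.37, 0, 0, 6, 0.37, 0, 0, 6.9, 0.37, 0, 0, 6.9, 0.37, 0, 0, 6.9, 0.37, 0, 0, 6.9, 0.37])

```text
time_s: 11.55
tool_pos: [0.44, -0.167, 0.1858]
orientation: [0.008, -3.136, -0.007]
contact_force: [0.1, 0.4, -0.3]
opening: 0.005
```

```bash
python3 look.py 9; python3 - <<'E'
from h import *
s=snap("scene"); cv2.imwrite("pics/s9.png",cv2.resize(s["pixels"][130:290,180:400,::-1],None,fx=3.6,fy=3.6))
E
```

```text
11.6 [ 0.44001541 -0.1670001   0.18594119] [ 0.0078716  -3.13615354 -0.00697172] [ 0.17171377  0.43885797 -0.46639161] [ 0.05140449  0.12939987 -0.04176979] 0.002908604435858614
```

View pics/w9.png

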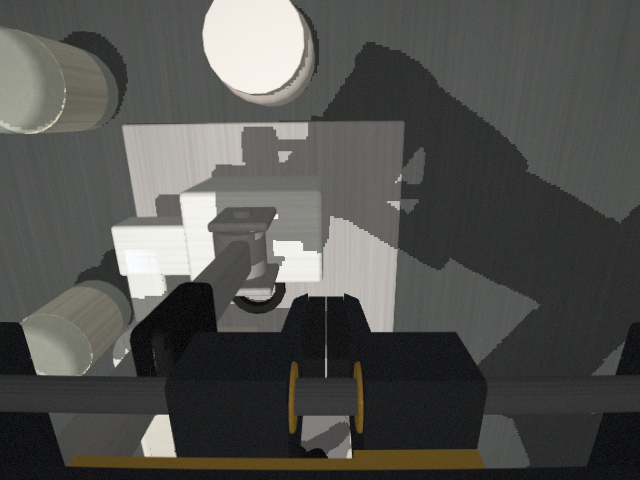

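View pics/s9.png

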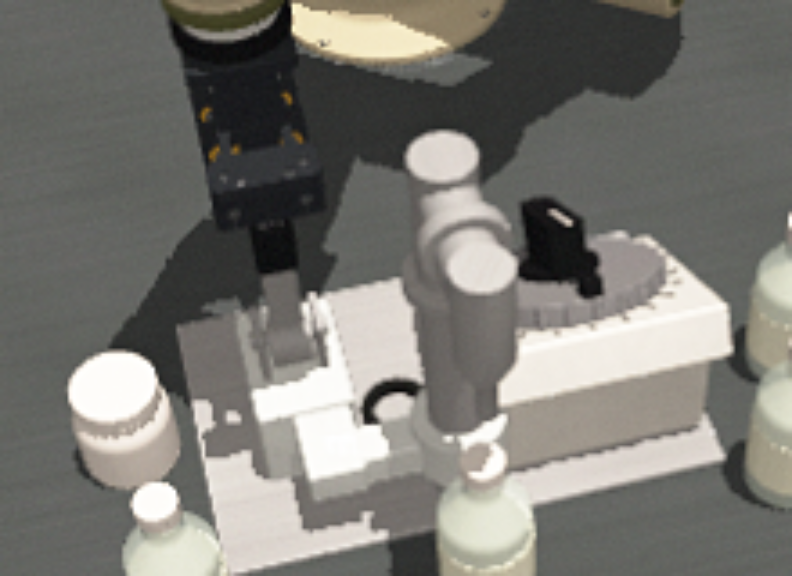

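View pics/t9.png

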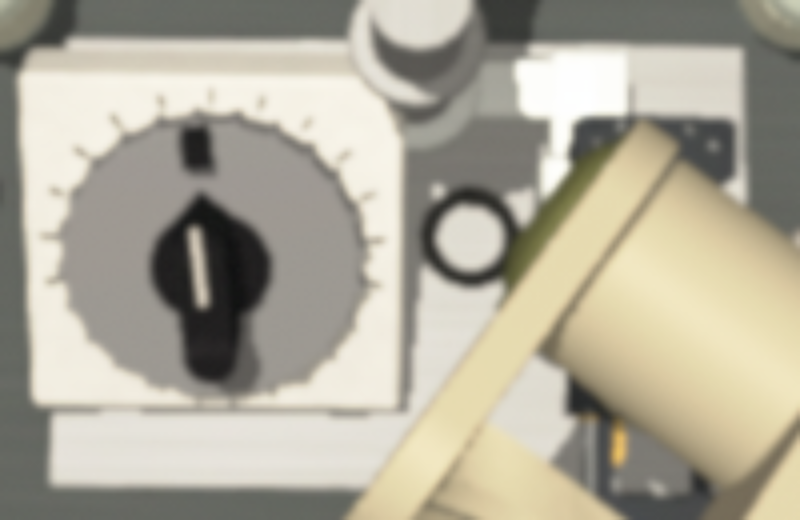

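The top view shows the knob nose lined up with the tab. The shut fingers stand clear on the robot side of the lever. I'll start pushing.

Emit:
step_arm(plan=[-1, 0, -0.5, 0, -2, 0, -0.9, 0, -3, 0, -0.9, 0, -4, 0, -0.8, 0, -5, 0, -0.7, 0, -5.9, 0, -0.5, 0, -6.8, 0, -0.2, 0, -7.6, 0.1, 0.2, 0, -8.3, 0.1, 0.7, 0, -8.3, 0.1, 0.7, 0])

```text
time_s: 12.53
tool_pos: [0.5237, -0.1653, 0.177]
orientation: [0.008, -3.135, -0.009]
contact_force: [-0.3, 0.7, -0.7]
opening: 0.006
```

```bash
python3 look.py 10; python3 - <<'E'
from h import *
s=snap("scene"); cv2.imwrite("pics/s10.png",cv2.resize(s["pixels"][130:290,180:400,::-1],None,fx=3.6,fy=3.6))
E
```

```text
12.5833 [ 0.52318149 -0.16524487  0.17741807] [ 0.00849966 -3.13497512 -0.00845527] [-0.07326595 -0.95396997 -0.67146114] [ 0.07501814  0.13458412 -0.01517253] 0.0027368745728427843
```

View pics/s10.png

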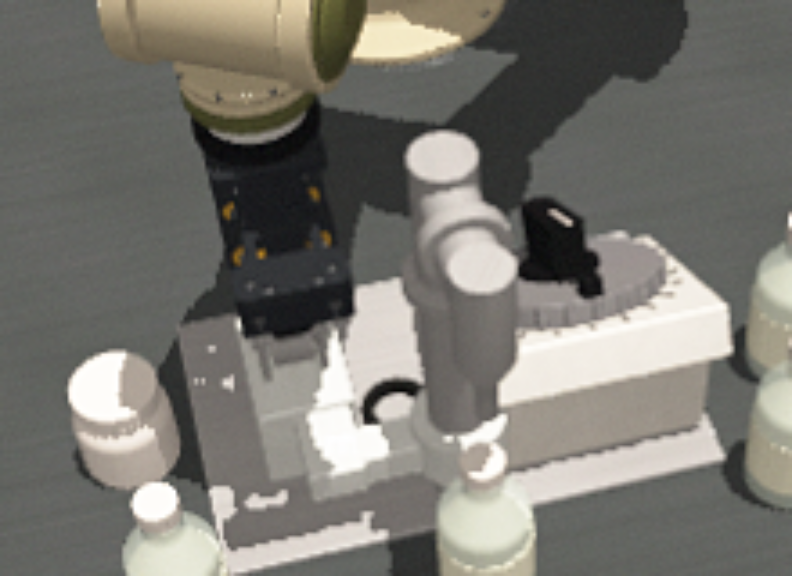

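View pics/w10.png

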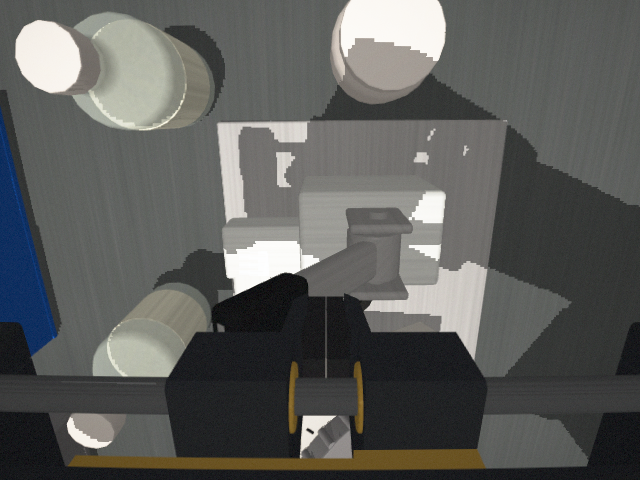

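Emit:
step_arm(plan=[-0.7, 0, 0.5, 0, -1.4, 0, 1, 0, -2, 0, 1.7, 0, -2.5, 0, 2.4, 0, -2.9, 0, 3.2, 0, -3.3, 0, 4, 0, -3.5, 0, 4.9, 0, -3.7, 0, 5.6, 0, -3.8, 0, 6.1, 0, -3.8, 0, 6.1, 0])

```text
time_s: 13.52
tool_pos: [0.5599, -0.1646, 0.1154]
orientation: [0.008, -3.133, -0.01]
contact_force: [1.0, -0.1, 0.8]
opening: 0.006
```

Emit:
step_arm(plan=[0, 0, 0.2, 0, 0, 0, 0.3, 0, 0, 0, 0.3, 0])

```text
time_s: 13.77
tool_pos: [0.5599, -0.1646, 0.1133]
orientation: [0.008, -3.134, -0.009]
contact_force: [-0.1, 0.4, 6.6]
opening: 0.003
```

Emit:
step_arm(plan=[0, 0, 0.15, 0, 0, 0, 0.3, 0, 0, 0, 0.3, 0])

```text
time_s: 14.02
tool_pos: [0.56, -0.1647, 0.1129]
orientation: [0.008, -3.137, -0.007]
contact_force: [-4.7, 2.3, 18.2]
opening: 0.01
```

```bash
python3 look.py 11; python3 - <<'E'
from h import *
s=snap("scene"); cv2.imwrite("pics/s11.png",cv2.resize(s["pixels"][130:290,180:400,::-1],None,fx=3.6,fy=3.6))
E
```

```text
14.0667 [ 0.56003751 -0.16469823  0.11286716] [ 0.00818086 -3.13659374 -0.00657976] [-4.64683579  2.93829822 19.49219239] [ 0.50642673  0.81644122 -0.01650528] 0.0066062818570840325
```

View pics/w11.png

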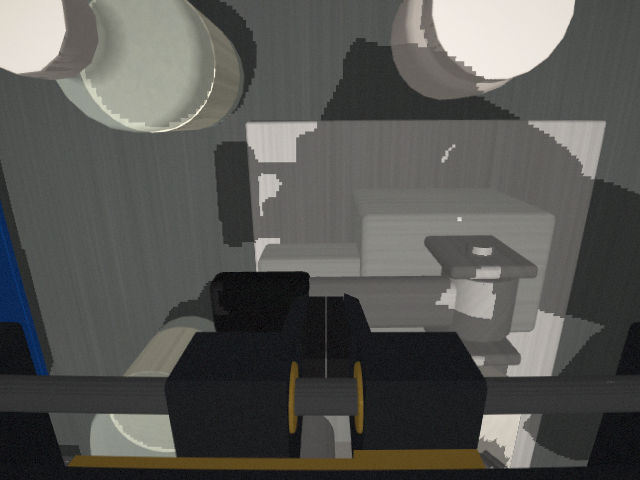

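View pics/s11.png

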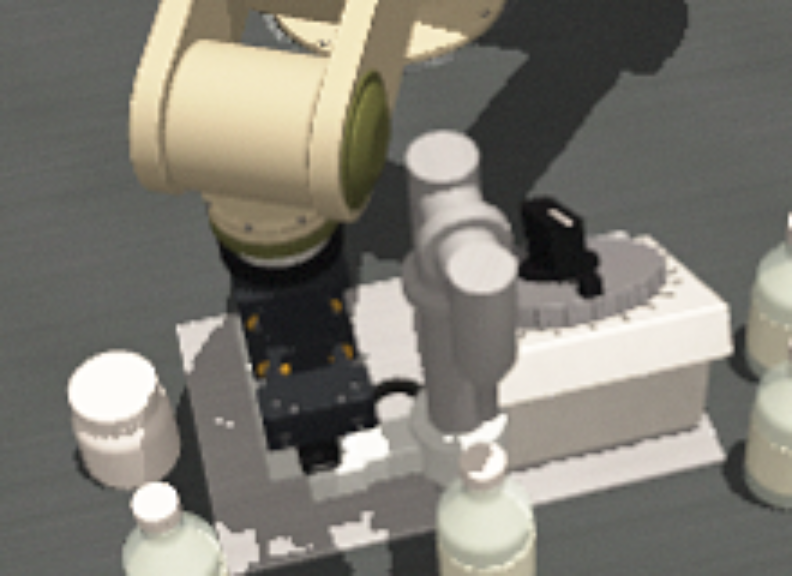

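The push force now rises sharply at tip height 0.113 m, which is the height of the level grip's top face. The lever is on its stop, so I'll back off straight up and then away.

Emit:
step_arm(plan=[0, 0, -0.5, 0, 0, 0, -2, 0, 0, 0, -4, 0, 0, 0, -7, 0, 0, 0, -10, 0, 0, 0, -13, 0, 0, 0, -16, 0, 0, 0, -18, 0, 2, 0, -19, 0, 5, 0, -19, 0, 8, -1, -19, 0, 11.5, -3, -19, 0, 15, -6, -19, 0, 18, -9, -19, 0, 20, -12, -19, 0, 20, -14, -19, 0, 20, -15, -19, 0, 20, -15, -19, 0])

```text
time_s: 15.67
tool_pos: [0.3615, -0.3178, 0.3027]
orientation: [0.005, -3.136, -0.008]
contact_force: [-0.4, 0.5, -1.2]
opening: 0.004
```

```bash
python3 look.py 12; python3 - <<'E'
from h import *
s=snap("scene"); cv2.imwrite("pics/s12.png",cv2.resize(s["pixels"][130:290,180:400,::-1],None,fx=3.6,fy=3.6)); np.savez("s12.npz",**s)
E
```

```text
15.7167 [ 0.36187541 -0.31644496  0.30282037] [ 0.00703698 -3.13616169 -0.0083187 ] [ 0.1220154  -0.13505316 -0.9868575 ] [ 0.06135032  0.07626096 -0.03238972] 0.007011788502499464
```

View pics/t12.png

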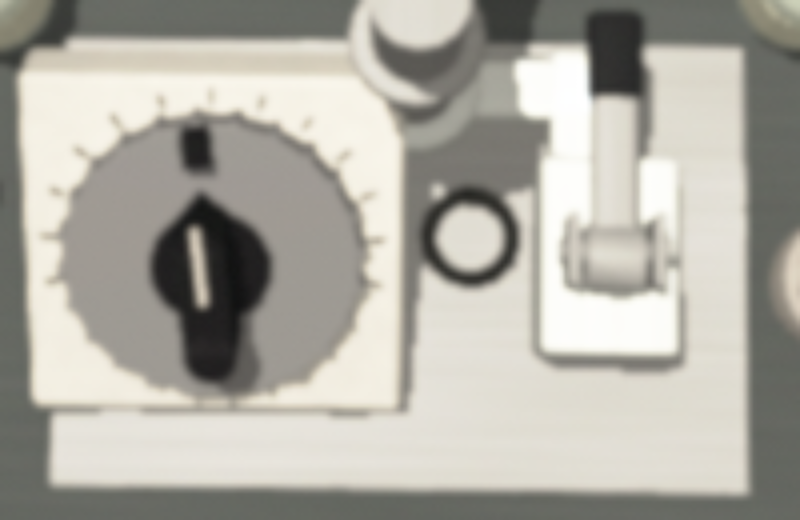

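View pics/s12.png

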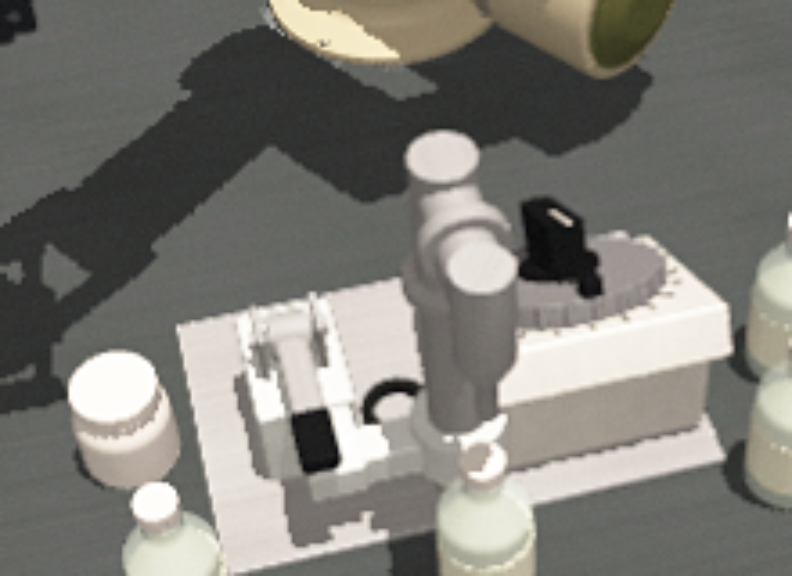

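```bash
python3 - <<'E'
from chk import *
t=dict(np.load("t12.npz")); t0=dict(np.load("top0.npz")); C=cloud(t)
Z=np.array([0,0,1.])
for y0,y1,l in [(15,90,"grip"),(100,215,"bar")]:
    r=C[225+y0//4+1:225+y1//4, 220+600//4:220+632//4].reshape(-1,3)
    a=np.polyfit(r[:,0],r[:,2],1); print(l,"z mean",r[:,2].mean(),"slope",a[0],"x",r[:,0].min(),r[:,0].max())
A=C[228:274,370:378].reshape(-1,3)
for tt in (t0,t):
    g=tt["pixels"].max(2); m=np.zeros_like(g); m[254:270,260:276]=(g[254:270,260:276]<70); v,u=np.nonzero(m); print("tab px",u.mean(),v.mean())
c=d["ctr"]
chk("t12.npz",[[203,305],[194,228]],[200,195],[[182,150],[212,150]],(220,225,4,4),c)
T=onplane(t,[[u.mean(),v.mean()]],c+.014*n,n)[0]-c; print("tab",np.hypot(T@up,T@ey),np.arctan2(T@ey,T@up))
E
```

```text
grip z mean 0.12006243795381812 slope -4.2014740411404095 x 0.4024928853753237 0.6073956636030955
bar z mean 0.1258614294173064 slope -4.386009531728637 x 0.4024928853753237 0.5635542580323236
tab px 268.66101694915255 261.6779661016949
tab px 268.66101694915255 261.6779661016949
line pts (up,ey) [[-0.0026, 0.0024], [0.0379, 0.006]] dir ang 0.08744883864471756
tab r 0.06539759908034089 ang 0.10236096074917035 w 0.01439164898398734 edge ang -3.127538377222373
nose r 0.05510179318495326 0.0513624878375617
tab 0.06630507248524972 0.1062153005361417
```

```bash
python3 - <<'E'
from h import *
t=dict(np.load("t12.npz")); C=cloud(t); ok=t["z_map"]>0
for v0,v1,l in [(229,246,"grip"),(250,278,"bar")]:
    r=C[v0:v1,371:378][ok[v0:v1,371:378]]; r=r[(r[:,2]>.09)&(r[:,2]<.13)&(r[:,0]>.45)]
    print(l,len(r),"z",r[:,2].mean(),"slope",np.polyfit(r[:,0],r[:,2],1)[0],"x",r[:,0].min(),r[:,0].max())
E
```

```text
grip 118 z 0.11205990310388007 slope 0.02161194138892957 x 0.574544530342292 0.6073956636030955
bar 194 z 0.11002143864114451 slope -0.01794170492807651 x 0.5108427150864606 0.5653205840362714
```

```bash
python3 -c "
from plant import ctrl
print(ctrl.hand_in())"
```

```text
the job is handed in; nothing more can be done
None
```

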